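# Peel the top tray off the stuck stack in the sextant carton

## Robot

A 6-joint arm with a two-finger parallel gripper is mounted at the origin on the work surface. World frame = base frame: x ahead of the robot, y to its left, z up, the work surface at z = 0. Lengths are in mm, angles in degrees, forces in N, time in s.
With the tool pointing down it reaches from about 300 to 850 mm from the base axis. Payload 4.2 kg.
Tool frame: the origin (TCP) lies between the finger pads; the fingertips stand 22 mm ahead of it and the grasp point (between the pads) lies 3 mm ahead of it; z points along the fingers, y is the direction in which the jaws open and shut (so a half turn about z gives the same grasp; the last joint's range is limited). The gripper opens to 91 mm and grips with 3 to 60 N. Pads are 32 mm wide; open, the fingers measure 118 mm over their backs; the gripper's body (76 mm by 178 mm) begins 60 mm behind the grasp point.
Start: joints at [-65.088, 18.312, 89.639, -0, 72.044, -1.146], TCP at [252.593, -516.566, 207.276] pointing down, gripper open.
Joint ranges: [-177.97, 177.97], [-48.28, 115.42], [12.27, 149.76], [-77.06, 257.06], [2.81, 150.46], [-146.56, 146.56]. Speed limits (degrees/s): [147.25, 147.25, 180, 180, 180, 180].

## Interface

Orientations are given as [roll, pitch, yaw] about the fixed x, y, z axes, in that order (R = Rz(yaw) Ry(pitch) Rx(roll)).
In Python, from workcell import * gives the robot as it stands.
- The arm moves only by the shell command python3 -m jog 'ROWS' [OPENING] [FORCE]. ROWS is text: rows parted by semicolons, each of 6 numbers parted by spaces: the shift along the tool's x, y, z in units of 0.5 m (1.0 is 0.5 m), then the turn, a rotation vector about the tool's x, y, z in units of pi/2 rad (1.0 is pi/2 rad). A call has 1 to 20 rows; each row is the pose to reach, as a shift and turn from the pose measured when the call began, along the tool's axes at that moment; what a row does not reach only later rows make up. A row lasts 1/12 s, in which the tool goes at most 41.7 mm and 7.16 degrees, less where a joint would pass 70% of its speed; a pose out of reach is approached as far as the arm can. A call with a number of a shift or a turn outside -1 to 1 is refused whole. A call with a gripper value outside its range is refused whole. OPENING is the opening, from -1 (shut) to 1 (fully open), set as the call begins (- or left out, the last holds). The fingers move at their own pace and stop on an object; FORCE is the grip in N (left out, the last holds). Time passes only in rows, so rows that repeat a pose let the fingers close. It gives the time, the measured TCP pose, the force and the opening at its end, in the units of the state.
- state(): the state, without advancing time (a new reading comes with each control period).
- grab_frame(name): name is "scene" or "side" or "wrist"; returns the picture (420x560x3 uint8, red, green, blue); there is no depth.
- calibration(name): a dict with "mtx" (3x3 intrinsics, pixels), "rvec" (rotation vector, rad) and "tvec" (3), from world to camera coordinates, as OpenCV has them. Camera axes: x right, y down, z forward; pixel columns grow to the right and rows downward; lengths in mm; the calibration is good to about 2 mm. A picture is of the moment at which its call begins: read the wrist's pose just before it. calibration takes no time and is no camera call; for the wrist camera it gives the pose at the moment of the call.
- job_done(): hands the job in, once; it reports no verdict.
Trained networks look in the newest picture that a camera, given by its name, has taken for a name from the list of things; names that differ only in an ending like _2 or _b are one class to them, and where a whole thing is asked for, a point or a joint stands for the part that bears it (a point fixed in the world has none). Each returns a list of dicts, best first, with "confidence" (0 to 1); they miss things now and then, are a little off and sometimes report something else, mostly with a low value. They report only what shows in the picture. A call takes as long as a camera call. They do not tell look-alikes from the thing itself.
- spot_in(query, camera): "rect" ([left, top, right, bottom] in pixels, round what is visible of it).
- tip_of(query, camera): "location" ([column, row] in pixels: a listed point, or the origin of a listed thing).
The state is a dict: "time_s": time; "qpos": joint angles; "qvel": joint speeds; "effort": joint torques, N m; "ee_pos": TCP position; "ee_rot": TCP orientation; "force": force on the tool from outside, world axes, zero at the start; "torque": the same for the moment, N m; "gripper_width": finger opening in mm.
Only numpy, scipy, OpenCV 4.12 (cv2) and the standard library are available. Lean on these libraries where they do the work, as an engineer would, in place of code of your own. Each camera call takes 0.05 s, during which the arm holds its last target. There are 200 camera calls.

## Task

In the open chart drawer stands a carton whose two flaps stand half open: first swing both flaps right open, past upright. Two formed trays are stuck together inside; take the top one by the upright tab near its corner and peel it, lifting that corner some 3 cm while the diagonally opposite corner still sits down, then lift the tray out, leaving the tray beneath, the flaps and the other things in the drawer as they are. Finish still holding the top tray, level and still, over the carton with its underside about 10 cm above the carton's rim; do not put it down or let go.

Things in the scene. Friction and masses are not known exactly. Their poses are not given: they have to be found in the camera images.
- drawer: open ash drawer standing on the work surface, fixed; 440 (x) x 700 (y) mm, walls up to 58 mm high and 12 to 14 mm thick, floor 8 mm thick; origin: centre of its underside; chrome push button (fixed) on its -x face
- carton_mouth (a point): centre of the mouth of the cardboard carton, in its rim's plane. Carton fixed in the drawer, 190 (x) x 170 (y) x 74 high mm outside, walls and floor 4 mm. Axes: x along the flap hinges, y towards the left flap's hinge, z up. Flaps hang on the long rims at y = +85 and -85 mm, hinge axes in the rim's plane; each is 55 mm from hinge to free edge, 182 mm long, 4 mm thick, 60 mm apart when shut
- flap_left (a joint): angle of the left (+y) flap, rad: 0 shut (level over the mouth), 1.57 upright, 2.4 the stop, leaning outwards. Starts half open at 0.85 to 1.25. Slightly stiff hinge: the flap stays where left; pushing its underside or free edge outwards and upwards along its arc with 1 to 3 N opens it
- flap_right (a joint): the same for the right (-y) flap
- lower_mid (a point): lower tray: centre of the top tray's seat, 24 mm above its underside; axes as the carton's. Loose, 176 x 156 x 34 mm, 0.95 kg, 3 mm play in the carton. Four sprung rubber grips on it cling to the top tray's y sides (at mid-length and 58 mm towards +x) with 2 to 4 N each until it has risen some 12 mm there. A straight lift may drag the lower tray along; peeling does not
- top_mid (a point): the top tray: its centre, 6 mm above its underside. White formed tray 150 (x) x 120 (y) x 12 mm, about 0.13 kg, floor 4 mm thick with a rim 4 mm thick that stands 8 mm above the floor; axes as the carton's at the start; its underside starts 46 mm below the carton's rim
- tab (a point): centre (half-way up) of the top tray's upright grip tab: 12 mm thick (x), 26 mm long (y), 32 mm high above the tray's floor; 42 mm towards -x and 30 mm towards +y from the tray's centre, its top starts 10 mm below the carton's rim. Take it across its 12 mm thickness; keep fingertips at least 9 mm above the tray's floor to clear its rim
- tab_corner (a point): bottom of the top tray's corner next to the tab (-75, +60 mm from its centre)
- far_corner (a point): bottom of the diagonally opposite corner of the top tray (+75, -60 mm from its centre)
- sextant: brass sextant lying in the drawer on the carton's left, about 160 x 120 x 60 mm; leave alone
- stopwatch: steel stopwatch, 54 mm across, 14 mm thick, flat on the drawer floor on the carton's right; origin at centre of underside; leave alone
- chart_weight: brass chart weight with cork bottom, 52 mm across and 48 mm high, on the carton's right; origin at centre of underside; leave alone
Mind the look-alikes: they are no part of the job. Leave any blue or yellow look-alike of the part that bears top_mid alone.

How it is judged:
By the outcome, as a careful person would: the job done as asked, in the order asked, and still so for the second after the job is handed in, while the arm keeps its last pose, push and grip.
It also fails if it takes over 54 s, if anything falls off the work surface, if the arm or the gripper's body presses on something with over 40 N, if the wrist force passes 120 N, or if a joint passes its speed limit or range.

## Working session

There is one attempt and no reset: what is moved stays moved. The work goes in short steps, Python scripts to look and compute and a shell command to move; the robot and the scene stay as the last step left them, time stands still between calls to the robot, and variables do not carry over. Pictures are saved under pics/ and viewed, about 8 in all and at most 12, crops included, and the job is handed in when it is done.

```bash
mkdir -p pics; ls; cat > h.py <<'E'
from workcell import *
import numpy as np, cv2
from scipy.spatial.transform import Rotation as R
def cam(n):
    c=calibration(n); M=np.array(c["mtx"]); Rm=cv2.Rodrigues(np.array(c["rvec"],float))[0]; t=np.array(c["tvec"],float).ravel()
    return M,Rm,t
def ray(n,px):
    M,Rm,t=cam(n); d=Rm.T@np.linalg.inv(M)@np.array([px[0],px[1],1.]); return -Rm.T@t, d/np.linalg.norm(d)
def onz(n,px,z):
    o,d=ray(n,px); return o+d*(z-o[2])/d[2]
def tri(obs):
    A=np.zeros((3,3));b=np.zeros(3)
    for n,px in obs:
        o,d=ray(n,px);P=np.eye(3)-np.outer(d,d);A+=P;b+=P@o
    p=np.linalg.solve(A,b)
    return p,[float(np.linalg.norm((np.eye(3)-np.outer(ray(n,px)[1],ray(n,px)[1]))@(p-ray(n,px)[0]))) for n,px in obs]
def proj(n,P):
    M,Rm,t=cam(n); return cv2.projectPoints(np.array(P,float).reshape(-1,3),cv2.Rodrigues(Rm)[0],t,M,None)[0].reshape(-1,2)
def save(n,f): 
    im=grab_frame(n); cv2.imwrite("pics/"+f,im[:,:,::-1]); return im
def delta(target,rot=None):
    s=state(); Rc=R.from_euler('xyz',s["ee_rot"],degrees=True)
    d=Rc.inv().apply(np.array(target)-s["ee_pos"])/500
    r=np.zeros(3) if rot is None else (Rc.inv()*R.from_euler('xyz',rot,degrees=True)).as_rotvec()/(np.pi/2)
    return np.round(np.r_[d,r],4)
E
python3 - <<'E'
from h import *
s=state();print(s)
a=save("scene","a.png");b=save("side","b.png")
cv2.imwrite("pics/ab.png",cv2.resize(np.hstack([a,b])[:,:,::-1],(800,300)))
for n in("scene","side"):
    print(n,np.round(ray(n,(280,210)),2).tolist())
    for q in("carton_mouth","top_mid","tab","tab_corner","far_corner","lower_mid","stopwatch","chart_weight","drawer"):
        print(q,[(np.round(x["location"],1).tolist(),round(x["confidence"],2)) for x in tip_of(q,n)[:3]])
    for q in("flap_left","flap_right","sextant"): print(q,[(np.round(x["rect"]).tolist(),round(x["confidence"],2)) for x in spot_in(q,n)[:3]])
E
```

```text
pics
{'time_s': 0.0, 'qpos': array([-6.50867123e+01,  1.83518561e+01,  8.97064270e+01,  8.18797746e-04,
        7.20440693e+01, -1.14496280e+00]), 'qvel': array([-0.04014641, -0.03173321, -0.00088194,  0.02782835,  0.05789894,
       -0.03887179]), 'effort': array([-1.22617672e-03, -4.12464094e+01, -2.31970221e+01,  7.25454488e-02,
        4.58428706e-02, -1.29354348e-04]), 'ee_pos': array([ 252.38326916, -516.0721935 ,  206.41800022]), 'ee_rot': array([-1.79897684e+02, -2.82351810e-03,  2.60579949e+01]), 'force': array([0.77991339, 0.52368281, 0.0511732 ]), 'torque': array([-0.01971558, -0.02061657,  0.06308229]), 'gripper_width': 91.41792797142554}
scene [[994.22, -65.78, 990.75], [-0.5, -0.01, -0.86]]
carton_mouth []
top_mid [([304.6, 253.0], 0.88), ([119.6, 229.8], 0.82), ([420.2, 152.7], 0.71)]
tab [([313.5, 234.6], 0.9), ([430.4, 138.5], 0.65), ([116.0, 208.5], 0.64)]
tab_corner [([127.6, 199.6], 0.96), ([437.7, 138.6], 0.94), ([319.5, 220.9], 0.66)]
far_corner [([112.9, 263.7], 0.96), ([288.0, 288.1], 0.95), ([396.5, 168.6], 0.61)]
lower_mid []
stopwatch [([303.8, 254.5], 0.62), ([197.7, 317.1], 0.59)]
chart_weight []
drawer []
flap_left [([328.0, 210.0, 351.0, 274.0], 0.62), ([265.0, 212.0, 294.0, 289.0], 0.23)]
flap_right [([264.0, 216.0, 294.0, 289.0], 0.62)]
sextant [([390.0, 257.0, 440.0, 321.0], 0.79)]
side [[-426.33, -1042.76, 1189.85], [0.52, 0.55, -0.65]]
carton_mouth [([285.2, 181.7], 0.63)]
top_mid [([388.7, 291.0], 0.79), ([284.0, 192.1], 0.71)]
tab [([119.5, 198.9], 0.87), ([272.9, 191.5], 0.84), ([377.9, 299.0], 0.61)]
tab_corner [([262.7, 198.1], 0.78), ([361.7, 308.3], 0.67), ([109.1, 203.7], 0.57)]
far_corner [([405.1, 272.1], 0.75)]
lower_mid []
stopwatch [([369.2, 219.7], 0.7)]
chart_weight [([248.9, 160.9], 0.31)]
drawer []
flap_left []
flap_right [([289.0, 190.0, 305.0, 205.0], 0.63)]
sextant [([232.0, 156.0, 252.0, 170.0], 0.62)]
```

```bash
python3 - <<'E'
import cv2,numpy as np
a=cv2.imread("pics/a.png");b=cv2.imread("pics/b.png")
A=cv2.resize(a[130:370,80:480],None,fx=2,fy=2,interpolation=3);cv2.imwrite("pics/a2.png",A[:, :])
B=cv2.resize(b[100:340,100:440],None,fx=2.3,fy=2.3,interpolation=3);cv2.imwrite("pics/b2.png",B)
E
```

```text
(no output)
```

View pics/a2.png

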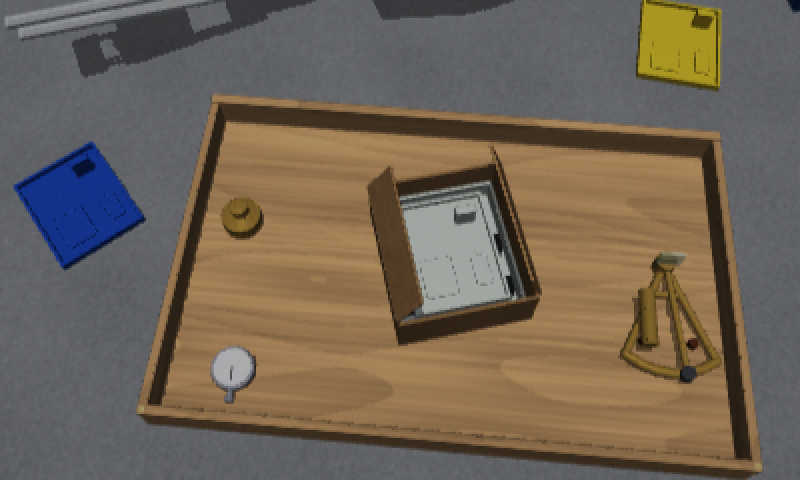

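View pics/b2.png

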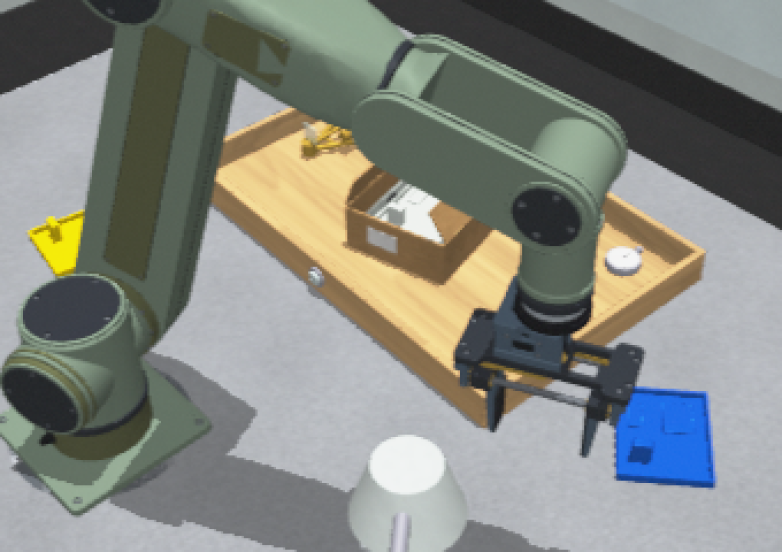

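The scene view shows the carton (crop 370–540, 150–340) with the white tray and its tab at crop (465,213), both flaps half open, the weight and stopwatch to the carton's right (image left), and the sextant to its left. The side view is partly blocked by the arm.

```bash
python3 - <<'E'
from h import *
for q,px,z in [("mid",(304.6,253),42),("tab",(313.5,234.6),56),("tabc",(319.5,220.9),36),("far",(288,288.1),36)]:
    print(q,onz("scene",px,z).round(1))
print("tab tri",tri([("scene",(313.5,234.6)),("side",(272.9,191.5))]))
print("mid tri",tri([("scene",(304.6,253)),("side",(284,192.1))]))
def fp(c): # crop->world
    return (80+c[0]/2,130+c[1]/2)
for n,c,z in [("rim front +y corner",(539,292),82),("bot front -y",(399,342),8),("bot front+y",(536,316),8),("weight",(241,232),8),("stopw",(233,372),8),("d1",(214,98),58),("d2",(719,135),58),("d3",(758,470),58),("d4",(140,412),58)]:
    print(n,onz("scene",fp(c),z).round(1))
E
```

```text
mid [566.7 -11.   42. ]
tab [520.5  10.8  56. ]
tabc [468.7  28.7  36. ]
far [659.4 -50.8  36. ]
tab tri (array([525.49033446,   7.06825623,  60.46851037]), [4.073893991958009, 4.073893991958022])
mid tri (array([566.87271213, -10.75278137,  42.74700092]), [0.3322509517461953, 0.3322509517462647])
rim front +y corner [640.   93.2  82. ]
bot front -y [683.7 -70.5   8. ]
bot front+y [643.4 100.8   8. ]
weight [ 542.  -286.1    8. ]
stopw [ 729.1 -271.     8. ]
d1 [ 362.6 -339.4   58. ]
d2 [395.9 351.6  58. ]
d3 [827.  325.6  58. ]
d4 [ 791.9 -359.1   58. ]
```

```bash
python3 - <<'E'
from h import *
print(delta([545,-8,330],[180,0,103.2]))
E
```

```text
[ 9.722e-01 -6.568e-01 -2.455e-01  1.000e-04  0.000e+00 -8.571e-01]
```

```bash
r="0.972 -0.657 -0.246 0 0 -0.857"; python3 -m jog '0.1 -0.06 -0.15 0 0 -0.08;0.972 -0.657 -0.246 0 0 -0.857;0.972 -0.657 -0.246 0 0 -0.857;0.972 -0.657 -0.246 0 0 -0.857;0.972 -0.657 -0.246 0 0 -0.857;0.972 -0.657 -0.246 0 0 -0.857;0.972 -0.657 -0.246 0 0 -0.857;0.972 -0.657 -0.246 0 0 -0.857;0.972 -0.657 -0.246 0 0 -0.857;0.972 -0.657 -0.246 0 0 -0.857;0.972 -0.657 -0.246 0 0 -0.857;0.972 -0.657 -0.246 0 0 -0.857;0.972 -0.657 -0.246 0 0 -0.857;0.972 -0.657 -0.246 0 0 -0.857;0.972 -0.657 -0.246 0 0 -0.857;0.972 -0.657 -0.246 0 0 -0.857;0.972 -0.657 -0.246 0 0 -0.857;0.972 -0.657 -0.246 0 0 -0.857' -1
python3 - <<'E'
from h import *
s=state();print(s["time_s"],s["ee_pos"],s["ee_rot"])
w=save("wrist","w1.png");b=save("side","b1.png")
for n in("wrist","side"):
    for q in("carton_mouth","top_mid","tab","tab_corner","far_corner","lower_mid"):
        L=tip_of(q,n)[:3]
        z=dict(carton_mouth=82,top_mid=42,tab=56,lower_mid=36).get(q,36)
        print(n,q,[(np.round(x["location"],1).tolist(),round(x["confidence"],2),onz(n,x["location"],z).round(1).tolist()) for x in L])
cv2.imwrite("pics/w1b1.png",np.vstack([w,cv2.resize(b[120:270,180:380],(560,420))])[:,:,::-1][:, :])
E
python3 -c "
import cv2;a=cv2.imread('pics/w1.png');b=cv2.imread('pics/w1b1.png')[420:]
import numpy as np;cv2.imwrite('pics/v3.png',cv2.resize(np.hstack([a,b]),(800,300)))"
```

```text
time_s: 2.8
ee_pos: [544.4, -8.5, 329.9]
ee_rot: [-179.9, 0.0, 103.2]
force: [0.6, 0.0, -1.1]
gripper_width: 0.5
2.8 [544.41037933  -8.46061891 329.93294094] [-1.79937260e+02  3.04717025e-02  1.03189613e+02]
wrist carton_mouth []
wrist top_mid [([297.8, 175.1], 0.68, [571.7, -14.2, 42.0])]
wrist tab [([267.7, 152.9], 0.64, [527.2, 7.1, 56.0])]
wrist tab_corner [([241.7, 130.6], 0.67, [488.8, 24.8, 36.0])]
wrist far_corner [([354.7, 219.4], 0.63, [663.5, -56.8, 36.0])]
wrist lower_mid []
side carton_mouth [([286.1, 187.6], 0.95, [554.9, -33.1, 82.0])]
side top_mid [([385.8, 294.5], 0.72, [452.5, -540.8, 42.0]), ([282.8, 192.4], 0.64, [563.3, -8.0, 42.0]), ([135.9, 204.1], 0.59, [162.4, 293.8, 42.0])]
side tab [([379.5, 297.8], 0.95, [419.8, -542.0, 56.0]), ([269.4, 190.7], 0.82, [524.6, 18.4, 56.0])]
side tab_corner [([261.9, 196.3], 0.82, [501.5, 32.4, 36.0]), ([363.1, 309.6], 0.77, [369.3, -527.7, 36.0])]
side far_corner [([164.2, 204.5], 0.93, [233.4, 231.7, 36.0]), ([410.9, 271.7], 0.61, [579.9, -536.2, 36.0])]
side lower_mid [([369.3, 218.8], 0.62, [676.2, -301.6, 36.0])]
```

View pics/v3.png

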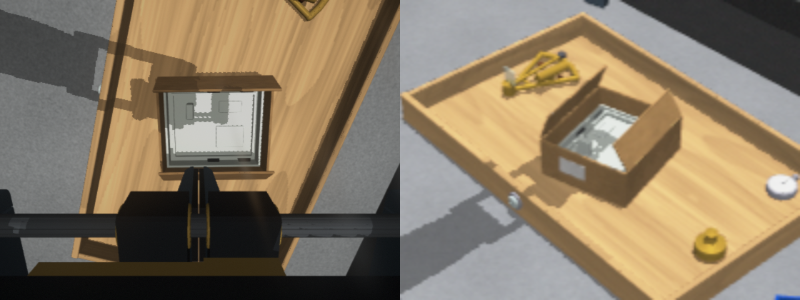

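The wrist view shows the carton square to the image, with both flaps still inside the drawer view (left flap top at crop y≈83, right at y≈173). I'll overlay a model to check the pose.

```bash
cat >> h.py <<'E'
def carton(c,yaw,P,z0=82):
    a=np.radians(yaw);P=np.atleast_2d(np.array(P,float))
    return np.c_[c[0]+P[:,0]*np.cos(a)-P[:,1]*np.sin(a),c[1]+P[:,0]*np.sin(a)+P[:,1]*np.cos(a),z0+P[:,2]]
def flap(s,th): # inner mid-plane quad; s=+1 left
    e=[85-55*np.cos(th),55*np.sin(th)]
    return [[-91,s*85,0],[91,s*85,0],[91,s*e[0],e[1]],[-91,s*e[0],e[1]]]
def overlay(n,im,c,yaw,fl,fr,box,k):
    x0,y0,x1,y1=box; V=cv2.resize(im[y0:y1,x0:x1,::-1],None,fx=k,fy=k,interpolation=2)
    def d(P,col):
        q=(proj(n,carton(c,yaw,P))-[x0-.5,y0-.5])*k
        cv2.polylines(V,[np.round(q).astype(int)],True,col,1)
    d([[-95,-85,0],[95,-85,0],[95,85,0],[-95,85,0]],(0,255,0))
    d(flap(1,fl),(255,0,255)); d(flap(-1,fr),(255,255,0))
    d([[-75,-60,-34],[75,-60,-34],[75,60,-34],[-75,60,-34]],(0,0,255))
    return V
E
python3 - <<'E'
from h import *
w=cv2.imread("pics/w1.png")[:,:,::-1]; a=cv2.imread("pics/a.png")[:,:,::-1]
V=overlay("wrist",w,(569,-9),13.2,1.05,1.05,(200,90,400,265),2.2)
A=overlay("scene",a,(569,-9),13.2,1.05,1.05,(255,195,360,310),3.5)
H=max(len(V),len(A));f=lambda x:cv2.copyMakeBorder(x,0,H-len(x),0,0,0)
cv2.imwrite("pics/v4.png",np.hstack([f(V),f(A)])[:600,:])
print(V.shape,A.shape)
E
```

```text
(385, 440, 3) (402, 368, 3)
```

View pics/v4.png

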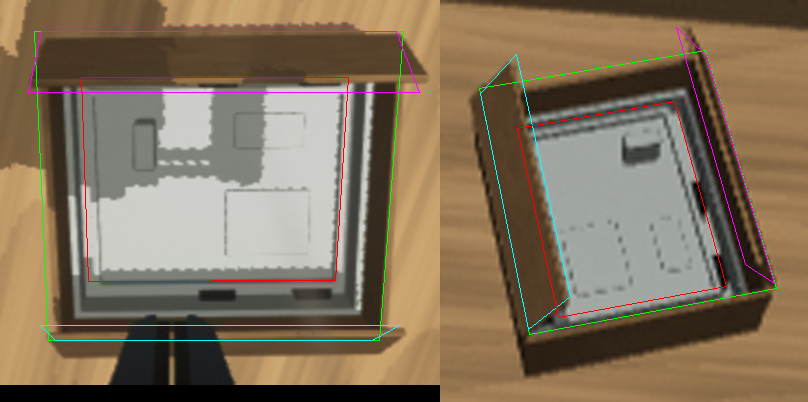

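Model versus image: the carton pose is within a few mm, the left flap is at about 1.2 rad and the right at about 0.9. Descending with the fingers closed into the middle of the mouth, tips about 20 mm above the rim, then sweeping left.

```bash
python3 -m jog '-0.015 0.049 0.07 0 0 0;-0.015 0.049 0.15 0 0 0;-0.015 0.049 0.23 0 0 0;-0.015 0.049 0.31 0 0 0;-0.015 0.049 0.37 0 0 0;-0.015 0.049 0.412 0 0 0;-0.015 0.049 0.412 0 0 0'
python3 -m jog '0.03 0 0 0 0 0;0.06 0 0 0 0 0;0.08 0 0 0 0 0;0.1 0 0 0 0 0;0.12 0 0 0 0 0;0.14 0 0 0 0 0;0.155 0 0 0 0 0;0.168 0 0 0 0 0;0.168 0 0 0 0 0'
python3 - <<'E'
from h import *
s=state(); print(s["ee_pos"],s["force"])
a=save("scene","a5.png");b=save("side","b5.png")
c=(570,-10)
A=overlay("scene",a,c,13.2,2.2,.9,(255,195,360,310),3.5)
B=overlay("side",b,c,13.2,2.2,.9,(230,130,345,245),3.5)
cv2.imwrite("pics/v5.png",np.hstack([A,B]))
E
```

```text
time_s: 4.08
ee_pos: [567.0, -9.5, 119.3]
ee_rot: [-179.4, -0.1, 103.2]
force: [-0.7, -0.4, -0.7]
gripper_width: 0.6
time_s: 4.83
ee_pos: [547.5, 73.5, 119.6]
ee_rot: [-179.4, -0.2, 103.3]
force: [0.0, -0.2, 0.7]
gripper_width: 0.4
[547.47729341  73.48148226 119.64983674] [ 0.03657194 -0.24323829  0.7024736 ]
```

View pics/v5.png

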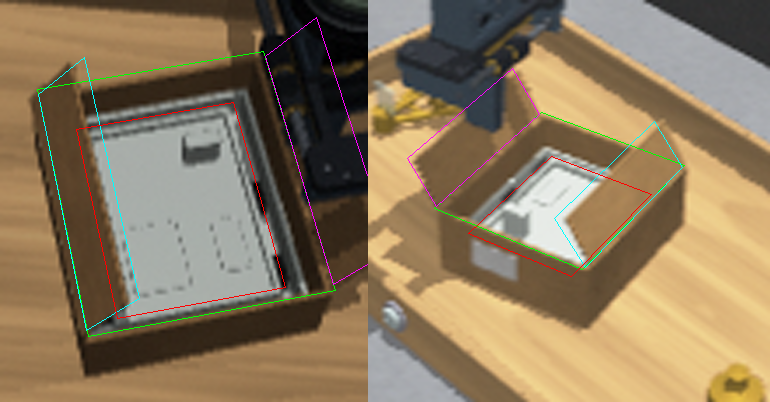

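Left flap is at about 2.2 rad (the side overlay matches). Now the right flap.

```bash
python3 -m jog '-0.04 0.006 0 0 0 0;-0.1 0.006 0 0 0 0;-0.16 0.006 0 0 0 0;-0.2 0.006 0 0 0 0;-0.22 0.006 0 0 0 0;-0.24 0.006 0 0 0 0;-0.26 0.006 0 0 0 0;-0.28 0.006 0 0 0 0;-0.3 0.006 0 0 0 0;-0.32 0.006 0 0 0 0;-0.334 0.006 0 0 0 0;-0.345 0.006 0 0 0 0;-0.345 0.006 0 0 0 0'
python3 -m jog '0.06 0 -0.04 0 0 0;0.13 0 -0.12 0 0 0;0.16 0 -0.2 0 0 0;0.16 0 -0.28 0 0 0;0.16 0 -0.32 0 0 0;0.16 0 -0.32 0 0 0' 0
python3 - <<'E'
from h import *
s=state(); print(s["ee_pos"],s["ee_rot"],s["force"])
w=save("wrist","w6.png")
tp=tip_of("tab","wrist")[:2];mp=tip_of("top_mid","wrist")[:2];tc=tip_of("tab_corner","wrist")[:2];fc=tip_of("far_corner","wrist")[:2]
for L,z in((tp,56),(mp,42),(tc,36),(fc,36)): print([(x["location"],x["confidence"],onz("wrist",x["location"],z).round(1)) for x in L])
c=(570,-10)
W=overlay("wrist",w,c,13.2,2.2,2.2,(180,40,420,260),1.6)
b=save("side","b6.png");B=overlay("side",b,c,13.2,2.2,2.2,(230,130,345,245),3.06)
cv2.imwrite("pics/v6.png",np.hstack([W,B[:352]]))
E
```

```text
time_s: 6.02
ee_pos: [590.3, -95.8, 119.0]
ee_rot: [-179.4, -0.1, 103.2]
force: [0.0, 0.9, -0.8]
gripper_width: 0.1
time_s: 6.52
ee_pos: [576.8, -17.1, 286.8]
ee_rot: [179.8, 0.1, 103.3]
force: [-0.1, -0.6, 0.5]
gripper_width: 37.8
[576.75294782 -17.07180285 286.78841617] [1.79795663e+02 1.04348078e-01 1.03273069e+02] [-0.07063769 -0.61721618  0.51791838]
[([240.0, 145.2], 0.72, array([521. ,   6.5,  56. ]))]
[([274.8, 170.0], 0.69, array([564.5, -13.9,  42. ]))]
[([211.6, 116.9], 0.68, array([481.7,  27.5,  36. ]))]
[([337.0, 215.0], 0.76, array([650.2, -51.1,  36. ]))]
```

View pics/v6.png

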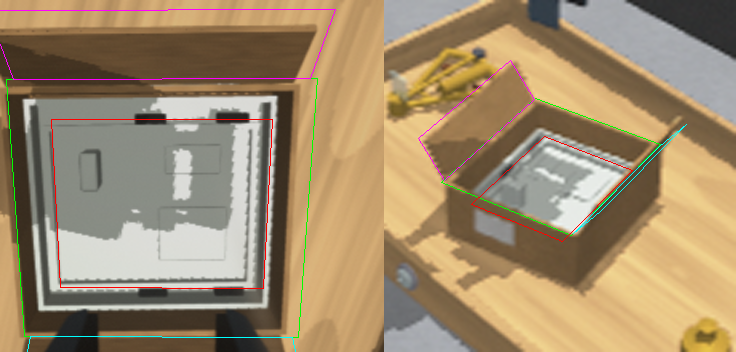

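Both flaps stand at about 2.2 rad. The tab is at about (520.5, 7.5). Hovering over it with the jaws part open.

```bash
python3 - <<'E'
from h import *
s=state();print(s["ee_pos"],s["ee_rot"],delta([520.5,7.5,150],[180,0,103.7]))
E
```

```text
[572.92406163 -17.97548668 277.20936641] [-1.79212363e+02 -1.78402875e-01  1.03171148e+02] [ 0.0727 -0.087   0.2559 -0.0087 -0.002  -0.0059]
```

```bash
python3 -m jog '0.03 -0.04 0.06 -0.009 0 -0.006;0.073 -0.087 0.12 -0.009 0 -0.006;0.073 -0.087 0.18 -0.009 0 -0.006;0.073 -0.087 0.23 -0.009 0 -0.006;0.073 -0.087 0.256 -0.009 0 -0.006;0.073 -0.087 0.256 -0.009 0 -0.006;0.073 -0.087 0.256 -0.009 0 -0.006;0.073 -0.087 0.256 -0.009 0 -0.006' -0.3
python3 - <<'E'
from h import *
for i in range(2):
    s=state();print(s["ee_pos"],s["ee_rot"]); w=save("wrist",f"w7{i}.png")
for q,z in(("tab",56),("top_mid",42),("tab_corner",36),("far_corner",36)): print(q,[(np.round(x["location"],1),x["confidence"],onz("wrist",x["location"],z).round(1)) for x in tip_of(q,"wrist")[:2]])
c=(568,-11)
W=overlay("wrist",w,c,13.7,2.2,2.2,(100,0,500,400),1.5)
# tab box at assumed place
for hz in(40,72):
    q=(proj("wrist",carton((520.5,7.5),13.7,[[-6,-13,0],[6,-13,0],[6,13,0],[-6,13,0]],hz))-[100,0])*1.5
    cv2.polylines(W,[q.astype(int)],True,(0,165,255),1)
cv2.imwrite("pics/v7.png",W)
E
```

```text
time_s: 7.48
ee_pos: [521.1, 7.5, 150.4]
ee_rot: [179.9, -0.2, 103.7]
force: [0.5, 0.3, 0.4]
gripper_width: 31.7
[521.12182605   7.52328755 150.41329372] [ 1.79927870e+02 -1.71645062e-01  1.03697872e+02]
[521.37514515   7.51198568 150.83253129] [ 1.79874248e+02 -1.56636290e-01  1.03697444e+02]
tab [(array([284.7, 212.9]), 0.93, array([527.1,   5.1,  56. ]))]
top_mid [(array([332.4, 241.7]), 0.6, array([573.7, -14. ,  42. ]))]
tab_corner [(array([242.5, 168.8]), 0.76, array([486.1,  27.8,  36. ]))]
far_corner []
```

View pics/v7.png

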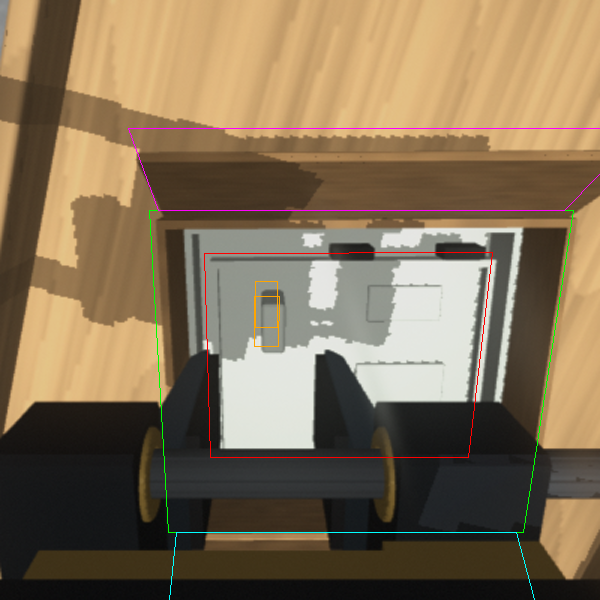

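Tab is seen at crop (273, 321), about 4 mm along +x and 3.5 mm along −y from my estimate, so it is near (525, 5). Descending.

```bash
python3 - <<'E'
from h import *
print(delta([525,5,74],[180,0,103.7]))
E
```

```text
[-7.500e-03  6.600e-03  1.532e-01  1.100e-03 -1.800e-03  1.000e-04]
```

```bash
python3 -m jog '-0.0075 0.0066 0.03 0.001 -0.002 0;-0.0075 0.0066 0.06 0.001 -0.002 0;-0.0075 0.0066 0.085 0.001 -0.002 0;-0.0075 0.0066 0.11 0.001 -0.002 0;-0.0075 0.0066 0.13 0.001 -0.002 0;-0.0075 0.0066 0.144 0.001 -0.002 0;-0.0075 0.0066 0.152 0.001 -0.002 0;-0.0075 0.0066 0.153 0.001 -0.002 0;-0.0075 0.0066 0.153 0.001 -0.002 0;-0.0075 0.0066 0.153 0.001 -0.002 0'
python3 - <<'E'
from h import *
s=state();print(s["ee_pos"],s["ee_rot"],s["force"])
w=save("wrist","w8.png");cv2.imwrite("pics/v8.png",w[:,:,::-1])
s=state();print(s["ee_pos"])
E
```

```text
time_s: 8.62
ee_pos: [525.5, 5.0, 74.7]
ee_rot: [179.9, 0.0, 103.7]
force: [-0.1, 0.2, -1.0]
gripper_width: 31.7
[525.53797367   5.01128497  74.66477558] [1.79923988e+02 3.34309639e-02 1.03707579e+02] [-0.10072548  0.24535628 -0.96104701]
[525.54886532   4.99462542  74.72094463]
```

View pics/v8.png

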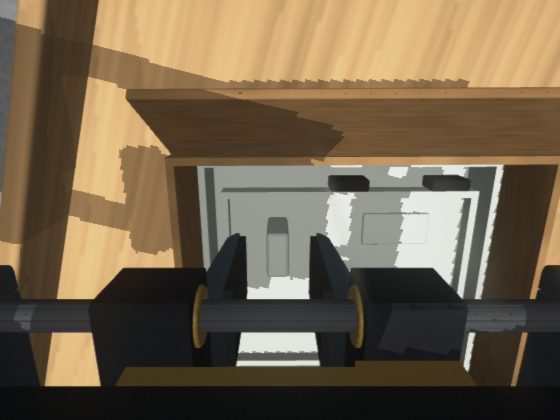

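```bash
python3 - <<'E'
from h import *
s=state();T=R.from_euler('xyz',s["ee_rot"],degrees=True)
print(proj("wrist",[T.apply([x,y,22])+s["ee_pos"] for x in(16,-16) for y in(-16,16)]).round())
for hz in(72,40): print(hz,proj("wrist",carton((525,5),13.7,[[-6,-13,0],[6,-13,0],[6,13,0],[-6,13,0]],hz)).round().tolist())
E
```

```text
[[251. 216.]
 [307. 216.]
 [252. 267.]
 [305. 267.]]
72 [[267.0, 277.0], [289.0, 277.0], [289.0, 232.0], [267.0, 232.0]]
40 [[268.0, 254.0], [287.0, 254.0], [288.0, 215.0], [268.0, 215.0]]
```

The tab sits exactly where I predicted (columns 267–289, rows 217–276), centred between the fingers. Closing on it.

```bash
python3 -m jog '0 0 0 0 0 0;0 0 0 0 0 0;0 0 0 0 0 0;0 0 0 0 0 0;0 0 0 0 0 0;0 0 0 0 0 0' -1 55
python3 - <<'E'
from h import *
s=state();print(s)
# peel rows: rotate about axis through far corner, perpendicular to the diagonal
p=np.array(s["ee_pos"]);T=R.from_euler('xyz',s["ee_rot"],degrees=True)
mid=carton((525,5),13.7,[[42,-30,0]],36)[0]; far=carton(mid[:2],13.7,[[75,-60,0]],36)[0]
tc=carton(mid[:2],13.7,[[-75,60,0]],36)[0]
print(mid,far,tc)
u=(tc-far)/np.linalg.norm(tc-far); ax=np.cross(u,[0,0,1])
for a in(1.5,3,4.5,6,7.5,9,10.5,12,14):
    Q=R.from_rotvec(ax*np.radians(a))
    d=T.inv().apply(far+Q.apply(p-far)-p)/500; r=(T.inv()*Q*T).as_rotvec()/(np.pi/2)
    print(a,"tc rise",(far+Q.apply(tc-far))[2]-36,np.round(np.r_[d,r],4))
E
```

```text
time_s: 9.17
ee_pos: [525.5, 5.0, 74.8]
ee_rot: [179.9, 0.0, 103.7]
force: [-0.0, 0.1, -0.1]
gripper_width: 0.4
{'time_s': 9.1667, 'qpos': array([-7.01211588e-01,  2.09162886e+01,  1.06973151e+02, -1.66946882e-02,
        5.20182331e+01, -1.43974902e+01]), 'qvel': array([ 0.01887263,  0.01677121,  0.03716141, -0.0665326 , -0.05139534,
       -0.0388616 ]), 'effort': array([ 1.30166241e-03, -3.92074943e+01, -1.87216741e+01,  5.15596010e-02,
        4.62942466e-02,  1.78313189e-04]), 'ee_pos': array([525.54578547,   4.99003919,  74.75657484]), 'ee_rot': array([1.79913849e+02, 3.57183424e-02, 1.03706515e+02]), 'force': array([-0.02965938,  0.11841258, -0.13422882]), 'torque': array([ 0.08106736, -0.08940606,  0.05446421]), 'gripper_width': 0.3528062838010806}
[572.91020742 -14.19927147  36.        ] [659.98668019 -54.72935771  36.        ] [485.83373466  26.33081478  36.        ]
1.5 tc rise 5.028427565165082 [-0.0013  0.0017 -0.0077  0.013   0.0104  0.    ]
3 tc rise 10.053408897252552 [-0.0028  0.0035 -0.0153  0.026   0.0208  0.    ]
4.5 tc rise 15.071500125060837 [-0.0044  0.0055 -0.0228  0.039   0.0312  0.    ]
6 tc rise 20.079262099521628 [-0.0061  0.0076 -0.0303  0.0521  0.0417  0.    ]
7.5 tc rise 25.07326275072093 [-0.0079  0.0099 -0.0377  0.0651  0.0521  0.    ]
9 tc rise 30.050079440068302 [-0.0099  0.0124 -0.045   0.0781  0.0625  0.    ]
10.5 tc rise 35.00630130600243 [-0.0119  0.015  -0.0523  0.0911  0.0729  0.0001]
12 tc rise 39.93853160162516 [-1.410e-02  1.770e-02 -5.940e-02  1.041e-01  8.330e-02  1.000e-04]
14 tc rise 46.47167859839794 [-1.720e-02  2.160e-02 -6.880e-02  1.215e-01  9.720e-02  1.000e-04]
```

The fingers closed on nothing (0.4 mm). Looking again.

```bash
python3 - <<'E'
from h import *
w=save("wrist","w9.png");b=save("side","b9.png");a=save("scene","a9.png")
W=cv2.resize(w[130:380,130:430],None,fx=1.5,fy=1.5)
B=cv2.resize(b[150:230,240:320],(350,350),interpolation=2)
cv2.imwrite("pics/v9.png",np.hstack([W[:350],B])[:,:,::-1])
for n in("side","scene","wrist"):
    for q in("tab","top_mid"):
        if n!="wrist": 
            grab_frame(n)
            print(n,q,[(np.round(x["location"],1),x["confidence"],onz(n,x["location"],56 if q=="tab" else 42).round(1)) for x in tip_of(q,n)[:3]])
E
```

```text
side tab [(array([271. , 192.3]), 0.9, array([522.5,   8.1,  56. ])), (array([377.7, 296.6]), 0.58, array([ 419.6, -535.9,   56. ]))]
side top_mid [(array([310.5, 190.5]), 0.72, array([640. , -67.9,  42. ])), (array([137.6, 200.9]), 0.63, array([175.8, 304.5,  42. ])), (array([385.8, 289.3]), 0.6, array([ 467.7, -529. ,   42. ]))]
scene tab [(array([431.7, 138.9]), 0.94, array([190., 362.,  56.])), (array([313. , 235.7]), 0.81, array([523.7,   9.5,  56. ])), (array([119. , 212.4]), 0.72, array([ 475. , -504.3,   56. ]))]
scene top_mid [(array([301.6, 253.1]), 0.98, array([567.3, -18.6,  42. ])), (array([118.6, 229.9]), 0.69, array([ 519.8, -499.6,   42. ])), (array([422.1, 153.4]), 0.66, array([234.1, 332. ,  42. ]))]
```

View pics/v9.png

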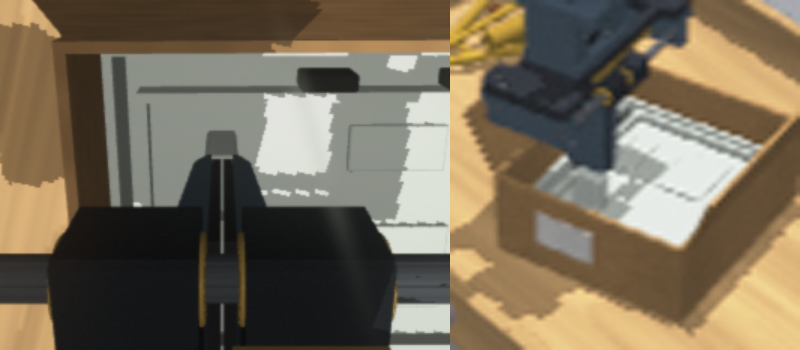

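```bash
python3 - <<'E'
from h import *
s=state();T=R.from_euler('xyz',s["ee_rot"],degrees=True)
print(s["ee_pos"], "wrist cam",ray("wrist",(280,210)))
for z in(0,22): 
    P=T.apply([[x,y,z] for x in (-16,0,16) for y in(-13,0,13)])+s["ee_pos"]
    print(z,((proj("side",P)-[240,150])*4.375+[450,0]).round().tolist())
print("tab side",tri([("scene",(313,235.7)),("side",(271,192.3))]))
print("tab box side",((proj("side",np.vstack([carton((525,5),13.7,[[-6,-13,0],[6,-13,0],[6,13,0],[-6,13,0]],h) for h in(72,40)]))-[240,150])*4.375+[450,0]).round().tolist())
b=cv2.imread("pics/b6.png");b9=cv2.imread("pics/b9.png");a9=cv2.imread("pics/a9.png")
f=lambda im,x0,y0,n:cv2.resize(im[y0:y0+n,x0:x0+n],(390,390),interpolation=2)
cv2.imwrite("pics/v10.png",np.hstack([f(b,250,165,50),f(b9,250,165,50)]))
for h in(72,40):print(((proj("side",carton((525,5),13.7,[[-6,-13,0],[6,-13,0],[6,13,0],[-6,13,0]],h))-[250,165])*7.8).round().tolist())
E
```

```text
[525.56350291   4.98939834  74.71193025] wrist cam (array([505.93408666,  81.29908955, 252.48035005]), array([ 0.07469547, -0.27302263, -0.95910335]))
0 [[599.0, 182.0], [608.0, 173.0], [617.0, 164.0], [582.0, 175.0], [591.0, 166.0], [600.0, 158.0], [564.0, 168.0], [574.0, 160.0], [583.0, 151.0]]
22 [[599.0, 204.0], [608.0, 195.0], [617.0, 186.0], [582.0, 197.0], [591.0, 188.0], [600.0, 180.0], [565.0, 190.0], [574.0, 182.0], [583.0, 173.0]]
tab side (array([523.36221032,   9.37651306,  54.90597404]), [0.27204341864146125, 0.27204341864145937])
tab box side [[600.0, 179.0], [608.0, 171.0], [581.0, 160.0], [572.0, 168.0], [601.0, 211.0], [609.0, 203.0], [581.0, 192.0], [573.0, 200.0]]
[[189.0, 202.0], [204.0, 188.0], [155.0, 168.0], [140.0, 183.0]]
[[190.0, 259.0], [205.0, 244.0], [156.0, 225.0], [141.0, 239.0]]
```

View pics/v10.png

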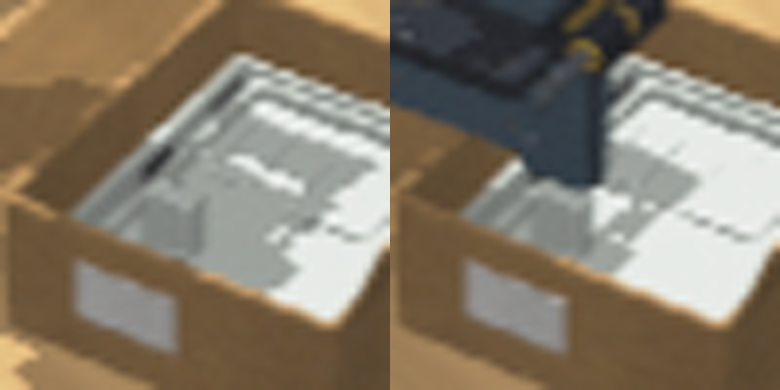

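The side crop shows the closed fingertips resting just above the tab, about 20 mm higher than the stated geometry implies. Reopening, then feeling downward with force checks.

```bash
python3 -m jog '0 0 0 0 0 0;0 0 0 0 0 0;0 0 0 0 0 0;0 0 0 0 0 0' -0.4
python3 -m jog '0 0 0.006 0 0 0;0 0 0.012 0 0 0;0 0 0.012 0 0 0;0 0 0.012 0 0 0'
python3 - <<'E'
from h import *
s=state();T=R.from_euler('xyz',s["ee_rot"],degrees=True)
w=save("wrist","w11.png");b=save("side","b11.png")
W=cv2.resize(w[180:320,180:380],None,fx=2,fy=2);B=cv2.resize(b[165:215,250:300],(280,280),interpolation=2)
cv2.imwrite("pics/v11.png",np.hstack([W,B])[:,:,::-1])
cv2.imwrite("pics/v11.png",cv2.resize(cv2.imread("pics/v11.png"),None,fx=1.15,fy=1.15))
print(s["ee_pos"],s["force"],s["torque"])
E
```

```text
time_s: 10.05
ee_pos: [525.5, 5.0, 74.7]
ee_rot: [179.9, 0.0, 103.7]
force: [-0.2, 0.9, 0.2]
gripper_width: 24.5
time_s: 10.38
ee_pos: [525.2, 5.0, 68.3]
ee_rot: [180.0, 0.0, 103.7]
force: [0.3, 0.1, -0.0]
gripper_width: 27.7
[525.24711942   5.00734433  68.3186224 ] [ 0.261465    0.12245382 -0.02904119] [-0.02215073 -0.09510698  0.00220851]
```

View pics/v11.png

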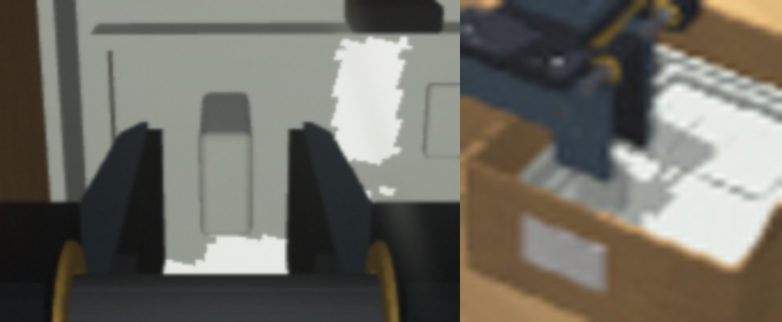

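```bash
python3 - <<'E'
from h import *
s=state();T=R.from_euler('xyz',s["ee_rot"],degrees=True)
o,d1=ray("wrist",(250.4,235.2));_,d2=ray("wrist",(305.2,235.2))
for g in(s["gripper_width"],):
    k=g/np.linalg.norm(d1/abs(d1[2])-d2/abs(d2[2]));P=(o+d1/abs(d1[2])*k+o+d2/abs(d2[2])*k)/2;print(P,T.inv().apply(P-s["ee_pos"]))
P=[s["ee_pos"]+T.apply([x,y,z]) for z in (0,22) for x,y in((16,-14),(-16,-14),(16,-27),(-16,-27))]
print(proj("side",P).round(1).tolist()); print("obs side ~",(273.2,193.3))
E
```

```text
[521.01664705  20.82211973  78.99638025] [ 16.4486521   -0.64241805 -10.36573219]
[[266.0, 190.1], [273.9, 193.2], [263.9, 192.1], [271.8, 195.2], [266.2, 195.1], [274.0, 198.2], [264.1, 197.1], [271.9, 200.2]]
obs side ~ (273.2, 193.3)
```

Both cameras put the tips roughly at TCP z offset −10 to 0, not +22. Continuing down in small steps, watching force.

```bash
python3 -m jog '0 0 0.005 0 0 0;0 0 0.01 0 0 0;0 0 0.015 0 0 0;0 0 0.02 0 0 0;0 0 0.02 0 0 0'
python3 -m jog '0 0 0 0 0 0;0 0 0 0 0 0;0 0 0 0 0 0;0 0 0 0 0 0;0 0 0 0 0 0' -1 20
python3 - <<'E'
from h import *
s=state();print(s["force"],s["torque"],s["gripper_width"])
E
```

```text
time_s: 10.9
ee_pos: [525.1, 5.0, 58.0]
ee_rot: [180.0, 0.0, 103.7]
force: [-0.6, 0.6, 0.1]
gripper_width: 27.5
time_s: 11.32
ee_pos: [525.3, 5.0, 58.0]
ee_rot: [180.0, 0.0, 103.7]
force: [0.3, -0.4, -0.6]
gripper_width: 11.6
[ 0.28438793 -0.38775709 -0.59008983] [ 0.05424242 -0.23125898  0.14175515] 11.561467299092776
```

It's on the tab (11.6 mm), but possibly shallow. Reopening slightly, going 8 mm deeper and gripping firmly.

```bash
python3 -m jog '0 0 0 0 0 0;0 0 0 0 0 0;0 0 0 0 0 0;0 0 0.004 0 0 0;0 0 0.008 0 0 0;0 0 0.012 0 0 0;0 0 0.016 0 0 0;0 0 0.016 0 0 0' -0.5
python3 -m jog '0 0 0 0 0 0;0 0 0 0 0 0;0 0 0 0 0 0;0 0 0 0 0 0;0 0 0 0 0 0;0 0 0 0 0 0' -1 50
python3 - <<'E'
from h import *
s=state();print(s["force"],s["torque"],s["gripper_width"])
p=np.array(s["ee_pos"]);T=R.from_euler('xyz',s["ee_rot"],degrees=True)
tabc=p[:2]
mid=carton(tabc,13.7,[[42,-30,0]],36)[0]; far=carton(mid[:2],13.7,[[75,-60,0]],36)[0]
tc=carton(mid[:2],13.7,[[-75,60,0]],36)[0]
u=(tc-far)/np.linalg.norm(tc-far); ax=np.cross(u,[0,0,1])
for a in(2,4,6,8,10,12):
    Q=R.from_rotvec(ax*np.radians(a))
    d=T.inv().apply(far+Q.apply(p-far)-p)/500; r=(T.inv()*Q*T).as_rotvec()/(np.pi/2)
    print(a,"tc rise",(far+Q.apply(tc-far))[2]-36,np.round(np.r_[d,r],4).tolist())
E
```

```text
time_s: 11.98
ee_pos: [524.9, 5.0, 49.5]
ee_rot: [-180.0, 0.0, 103.7]
force: [0.5, -0.5, -0.9]
gripper_width: 22.9
time_s: 12.48
ee_pos: [525.1, 5.0, 49.4]
ee_rot: [-180.0, 0.0, 103.7]
force: [1.9, 0.1, -1.6]
gripper_width: 11.3
[ 1.93063397  0.08522218 -1.62751696] [ 0.00938886 -0.33706102  0.18041468] 11.348084882271607
2 tc rise 6.703974396299749 [-0.0007, 0.0009, -0.0103, 0.0173, 0.0139, -0.0]
4 tc rise 13.399781032465697 [-0.0016, 0.002, -0.0205, 0.0347, 0.0278, -0.0]
6 tc rise 20.079262099521628 [-0.0028, 0.0034, -0.0307, 0.052, 0.0417, -0.0]
8 tc rise 26.734279678682512 [-0.0041, 0.0051, -0.0408, 0.0694, 0.0556, -0.0]
10 tc rise 33.35672565615501 [-0.0057, 0.0071, -0.0508, 0.0867, 0.0695, -0.0]
12 tc rise 39.93853160162516 [-0.0075, 0.0094, -0.0608, 0.1041, 0.0834, -0.0]
```

```bash
python3 -m jog '-0.0003 0.0004 -0.005 0.0087 0.007 0;-0.0007 0.0009 -0.0103 0.0173 0.0139 0;-0.0011 0.0014 -0.0154 0.026 0.021 0;-0.0016 0.002 -0.0205 0.0347 0.0278 0;-0.0022 0.0027 -0.0256 0.043 0.0348 0;-0.0028 0.0034 -0.0307 0.052 0.0417 0;-0.0028 0.0034 -0.0307 0.052 0.0417 0;-0.0028 0.0034 -0.0307 0.052 0.0417 0' - 60
python3 - <<'E'
from h import *
s=state();print(s["force"],s["torque"])
a=save("scene","a12.png");b=save("side","b12.png")
for n in("scene","side"):
    grab_frame(n)
    for q in("tab_corner","far_corner","top_mid","lower_mid"): print(n,q,[(np.round(x["location"],1),round(x["confidence"],2),onz(n,x["location"],dict(tab_corner=56,far_corner=36,top_mid=52,lower_mid=36)[q]).round(1)) for x in tip_of(q,n)[:3]])
E
```

```text
time_s: 13.15
ee_pos: [526.6, 4.5, 64.5]
ee_rot: [-175.3, -3.8, 103.5]
force: [0.2, 2.0, -0.7]
gripper_width: 11.6
[ 0.19173078  2.02051433 -0.72349286] [ 0.39112308  0.09635469 -0.07885953]
scene tab_corner [(array([439.3, 136.2]), 0.74, array([178.7, 386.1,  56. ])), (array([129.3, 201.7]), 0.73, array([ 440.9, -484.2,   56. ]))]
scene far_corner [(array([112.5, 265.7]), 0.95, array([ 618.1, -494.2,   36. ])), (array([393.4, 167.3]), 0.89, array([283.4, 244.6,  36. ])), (array([286. , 290.3]), 0.58, array([665.2, -55.5,  36. ]))]
scene top_mid [(array([419.8, 153.4]), 0.92, array([242.4, 321.2,  52. ])), (array([115.3, 228.1]), 0.9, array([ 519.9, -504.9,   52. ])), (array([304. , 252.3]), 0.85, array([569.4, -13.1,  52. ]))]
scene lower_mid []
side tab_corner [(array([366.9, 306.7]), 0.96, array([ 370.6, -537.5,   56. ])), (array([262.3, 191. ]), 0.83, array([505.9,  34.2,  56. ]))]
side far_corner [(array([409.1, 272.5]), 0.93, array([ 573.4, -534.3,   36. ])), (array([311.7, 189.6]), 0.74, array([652.3, -62.2,  36. ])), (array([162.9, 206.8]), 0.51, array([223.4, 224.5,  36. ]))]
side top_mid [(array([286.2, 188.8]), 0.9, array([577. , -10.9,  52. ])), (array([386.9, 291.7]), 0.89, array([ 455.1, -541. ,   52. ])), (array([136.6, 205.1]), 0.62, array([156.1, 275.9,  52. ]))]
side lower_mid []
```

The tab corner has moved up about 5 px in the side view, which is about 20 mm. Continuing the peel to about 3.3 cm.

```bash
cat > q.py <<'E'
from h import *
import sys
# tray pose from tool pose: at grasp tool p0,T0 with tray centre mid
p0=np.array([525.1,5.0,49.4]);T0=R.from_euler('xyz',[-180,0,103.7],degrees=True)
mid=carton(p0[:2],13.7,[[42,-30,0]],36)[0]
C=carton(mid[:2],13.7,[[-75,60,0],[75,-60,0],[75,60,0],[-75,-60,0]],36)
def corners(s):
    T=R.from_euler('xyz',s["ee_rot"],degrees=True); return (T*T0.inv()).apply(C-p0)+s["ee_pos"]
def rows(angs,pivot,u_from,lift=0):
    s=state();p=np.array(s["ee_pos"]);T=R.from_euler('xyz',s["ee_rot"],degrees=True)
    ax=np.cross((C[0]-C[1])/np.linalg.norm(C[0]-C[1]),[0,0,1])
    for a in angs:
        Q=R.from_rotvec(ax*np.radians(a)); G=Q*T0
        d=T.inv().apply(pivot+Q.apply(p0-pivot)+[0,0,lift]-p)/500; r=(T.inv()*G).as_rotvec()/(np.pi/2)
        print(a,np.round(np.r_[d,r],4).tolist())
if __name__=="__main__":
    print(corners(state())[:,2].round(1)-36); rows([7,8,9,10],C[1],0)
E
python3 q.py
```

```text
[20.  -0.3  7.6 12.1]
7 [-0.001, 0.0013, -0.0055, 0.008, 0.0067, 0.0004]
8 [-0.0014, 0.0017, -0.0106, 0.0167, 0.0136, 0.0004]
9 [-0.0019, 0.0023, -0.0157, 0.0254, 0.0206, 0.0004]
10 [-0.0023, 0.0029, -0.0208, 0.034, 0.0275, 0.0004]
```

```bash
python3 -m jog '-0.001 0.0013 -0.0055 0.008 0.0067 0;-0.0014 0.0017 -0.0106 0.0167 0.0136 0;-0.0019 0.0023 -0.0157 0.0254 0.0206 0;-0.0023 0.0029 -0.0208 0.034 0.0275 0;-0.0023 0.0029 -0.0208 0.034 0.0275 0;-0.0023 0.0029 -0.0208 0.034 0.0275 0;-0.0023 0.0029 -0.0208 0.034 0.0275 0'
cat > m.py <<'E'
from q import *
s=state();print(s["force"],s["torque"],s["gripper_width"]); K=corners(s)
print("corner rise",(K[:,2]-36).round(1))
for n in("scene","side"):
    grab_frame(n)
    print(n,"expect tc,fc",proj(n,K[:2]).round(1).tolist(),"start tc,fc",proj(n,C[:2]).round(1).tolist())
    for q,i in(("tab_corner",0),("far_corner",1)):
        L=[x for x in tip_of(q,n) if np.linalg.norm(np.array(x["location"])-proj(n,K[i])[0])<25]
        print(q,[(np.round(x["location"],1).tolist(),round(x["confidence"],2)) for x in L])
E
python3 m.py; python3 - <<'E'
from q import *
rows([11,12,13],C[1],0)
E
```

```text
time_s: 14.33
ee_pos: [529.2, 3.2, 74.7]
ee_rot: [-172.2, -6.2, 103.3]
force: [-1.0, 4.1, -1.3]
gripper_width: 11.4
[-0.95862537  4.09735053 -1.34516521] [0.7288149  0.10535757 0.12799914] 11.444995825340687
corner rise [33.2 -0.1 12.9 20.2]
scene expect tc,fc [[319.4, 221.4], [286.5, 288.3]] start tc,fc [[318.7, 226.6], [286.4, 288.3]]
tab_corner []
far_corner [([290.5, 289.2], 0.81)]
side expect tc,fc [[260.2, 191.4], [311.6, 187.7]] start tc,fc [[259.7, 199.1], [311.7, 187.7]]
tab_corner [([262.5, 191.4], 0.77)]
far_corner [([310.7, 189.7], 0.7)]
11 [-0.0005, 0.0004, -0.0053, 0.0088, 0.007, 0.0004]
12 [-0.0009, 0.0008, -0.0104, 0.0175, 0.014, 0.0004]
13 [-0.0013, 0.0014, -0.0155, 0.0262, 0.0209, 0.0004]
```

Peeled as expected: the tab corner is up 33 mm with the far corner down. A little more tilt frees the mid-length grip, then I'll lift.

```bash
python3 -m jog '-0.0005 0.0004 -0.0053 0.0088 0.007 0;-0.0009 0.0008 -0.0104 0.0175 0.014 0;-0.0013 0.0014 -0.0145 0.024 0.0195 0;-0.0013 0.0014 -0.0145 0.024 0.0195 0;-0.0013 0.0014 -0.0145 0.024 0.0195 0'
python3 - <<'E'
from q import *
s=state();print(s["force"],(corners(s)[:,2]-36).round(1))
rows([12.5,12.5],C[1],0,lift=25)
rows([12.5],C[1],0,lift=60)
rows([0],C[1],0,lift=112)
E
```

```text
time_s: 15.05
ee_pos: [531.2, 2.2, 81.8]
ee_rot: [-170.0, -8.0, 103.0]
force: [-1.5, 4.3, -0.7]
gripper_width: 11.3
[-1.48792098  4.31734145 -0.69547103] [42.5  0.1 16.7 25.9]
12.5 [0.0071, -0.0089, -0.0472, -0.0021, -0.0021, 0.0004]
12.5 [0.0071, -0.0089, -0.0472, -0.0021, -0.0021, 0.0004]
12.5 [0.0168, -0.021, -0.1154, -0.0021, -0.0021, 0.0004]
0 [0.0303, -0.0377, -0.1524, -0.1105, -0.0889, 0.0004]
```

Vertical lift of 25 mm, slow, keeping the tilt.

```bash
python3 -m jog '0.001 -0.0013 -0.006 0 0 0;0.002 -0.0026 -0.014 0 0 0;0.0035 -0.0042 -0.022 0 0 0;0.0045 -0.0056 -0.03 0 0 0;0.006 -0.0074 -0.039 0 0 0;0.007 -0.0088 -0.047 0 0 0;0.007 -0.0088 -0.047 0 0 0'
python3 m.py; python3 - <<'E'
from q import *
rows([8],C[1],0,lift=60)
rows([0],C[1],0,lift=146)
E
```

```text
time_s: 15.63
ee_pos: [531.9, 1.8, 107.2]
ee_rot: [-170.1, -7.9, 103.0]
force: [0.9, -0.6, -0.2]
gripper_width: 11.7
[ 0.87286828 -0.60056365 -0.23850504] [-0.06078508 -0.23773837  0.01387649] 11.668581319997877
corner rise [67.8 25.9 42.4 51.3]
scene expect tc,fc [[320.2, 215.7], [286.4, 285.1]] start tc,fc [[318.7, 226.6], [286.4, 288.3]]
tab_corner []
far_corner [([289.5, 287.3], 0.6)]
side expect tc,fc [[260.7, 183.2], [312.2, 181.8]] start tc,fc [[259.7, 199.1], [311.7, 187.7]]
tab_corner []
far_corner [([313.8, 184.4], 0.6)]
8 [0.0106, -0.0128, -0.0457, -0.0414, -0.0333, 0.0003]
0 [0.0328, -0.0404, -0.1722, -0.1108, -0.0889, 0.0003]
```

```bash
python3 -m jog '0.004 -0.005 -0.03 0 0 0;0.009 -0.011 -0.06 -0.01 -0.008 0;0.014 -0.017 -0.09 -0.03 -0.024 0;0.02 -0.025 -0.12 -0.055 -0.044 0;0.026 -0.032 -0.14 -0.08 -0.065 0;0.03 -0.037 -0.16 -0.1 -0.08 0;0.033 -0.04 -0.172 -0.111 -0.089 0;0.033 -0.04 -0.172 -0.111 -0.089 0;0.033 -0.04 -0.172 -0.111 -0.089 0;0.033 -0.04 -0.172 -0.111 -0.089 0;0.033 -0.04 -0.172 -0.111 -0.089 0'
python3 m.py; python3 - <<'E'
from q import *
s=state();print(s["ee_pos"],s["ee_rot"]); c=(571,-13)
a=grab_frame("scene");b=grab_frame("side");w=grab_frame("wrist")
A=overlay("scene",a,c,13.7,2.2,2.2,(245,165,365,315),2.7)
B=overlay("side",b,c,13.7,2.2,2.2,(220,110,345,245),2.9)[:405]
K=corners(s)
for V,n,o,k in((A,"scene",(245,165),2.7),(B,"side",(220,110),2.9)):
    q=((proj(n,K[[0,2,1,3]])-o)*k).astype(int);cv2.polylines(V,[q],True,(0,255,255),1)
h=405;V=np.hstack([A[:h],cv2.copyMakeBorder(B,0,h-len(B),0,0,0)]) if len(B)<h else np.hstack([A[:h],B[:h]])
cv2.imwrite("pics/v12.png",V);print(V.shape)
E
```

```text
time_s: 16.85
ee_pos: [525.3, 5.0, 194.4]
ee_rot: [-179.9, -0.0, 103.7]
force: [0.4, -0.0, -0.5]
gripper_width: 11.5
[ 0.35674577 -0.03876636 -0.54903949] [ 0.04370648 -0.13496405  0.0624641 ] 11.490630051105038
corner rise [145.  144.7 144.8 145. ]
scene expect tc,fc [[324.2, 197.7], [287.8, 265.7]] start tc,fc [[318.7, 226.6], [286.4, 288.3]]
tab_corner []
far_corner [([289.7, 264.7], 0.61)]
side expect tc,fc [[258.3, 164.8], [313.1, 153.8]] start tc,fc [[259.7, 199.1], [311.7, 187.7]]
tab_corner [([256.6, 165.2], 0.7)]
far_corner [([312.3, 155.6], 0.72)]
[525.33732421   5.02919857 194.88345037] [-1.79973780e+02 -3.93934408e-03  1.03715626e+02]
(405, 686, 3)
```

View pics/v12.png

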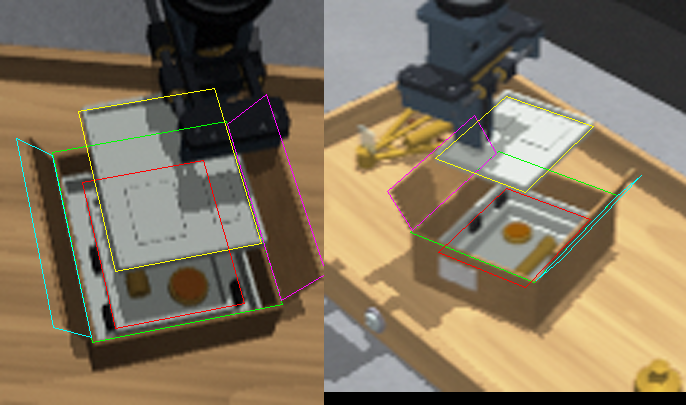

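The white tray hangs level over the carton, with its outline matching the prediction. The lower tray and its contents stay seated and both flaps lean outward. Letting it settle, then handing in.

```bash
python3 -m jog '0 0 0 0 0 0;0 0 0 0 0 0;0 0 0 0 0 0;0 0 0 0 0 0;0 0 0 0 0 0;0 0 0 0 0 0' && python3 -c "
from workcell import *
s=state();print(s['ee_pos'],abs(s['qvel']).max(),s['gripper_width']);print(job_done())"
```

```text
time_s: 17.8
ee_pos: [525.3, 5.1, 195.2]
ee_rot: [180.0, 0.0, 103.7]
force: [-0.6, -0.5, -2.1]
gripper_width: 11.4
[525.28328805   5.13881081 195.18418778] 0.07498166483416269 11.37470869363181
the job is handed in; nothing more can be done
None
```

I handed the job in at about 17.8 s of the 54 s allowed, with the arm still holding the top tray over the carton.

- **Flaps:** I pushed both open with closed fingers to about 2.2 rad. That is judged by overlaying a model on the pictures; the right flap could be slightly less.
- **Peel:** I held the tab and raised the tab corner 33 mm, then about 42 mm, while the far corner stayed within 0.3 mm of its seat. Both figures are worked out from the arm's pose. The networks' corner positions agreed to a few pixels, though they missed the tab corner in some pictures.
- **Final pose:** the tray is level to 0.3 mm across its corners. Its underside is about 99–100 mm above the rim, and the arm is still, with the grip reading 11.4 mm on the 12 mm tab. The last picture showed the lower tray still in the carton with its contents, the flaps open, and the sextant and chart weight in place. The stopwatch was not in that picture.

**What disagreed:**
- **First grip missed:** the fingertips sat roughly 20–30 mm higher than the stated tool geometry, so the first close was just above the tab. I felt my way down and gripped about 25 mm lower.
- **Tray weight not clear in the force reading:** it read −0.2 to −2.1 N vertically while holding the tray, within the sensor's noise. The hold is therefore confirmed by the finger opening and the pictures, not by weight.

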